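Find the glass sample that has come loose in its case

TASK

In one of the three sealed sample cases the packing has collapsed and the glass is loose: gently pick the cases up one at a time and rock each end to end, off the mat, until you find the one whose glass runs away from the window and back again. Leave the sound cases standing flat on the mat, and finish while holding the loose one still, out past the far edge of the mat and well clear of the bench (15 cm or so up), tipped with its window end up so that the glass stays slid away from the window. Do not squeeze or knock the brittle cases hard, and do not disturb the tumbler, the jar or the paperweight.

Things in the scene. Friction and masses are not known exactly. Their poses are not given: they have to be found in the camera images.
- mat: Fixed green cutting mat, 220 mm (x) by 380 mm (y), 5 mm thick; origin at the centre of its underside, on the bench. Its +x edge is the far edge, away from the robot. The three cases start in a row across it, about 115 mm apart, all pointing along the mat's x
- case_1: Sealed grey sample case, 150 mm long (x), 50 wide (y), 46 high, about 0.33 kg in all. Origin: centre of its underside; x along its length to the end with the clear window (46 x 34 mm, in the lid), z up. Starts flat on the mat, window end away from the robot. Grip it lightly across the 50 mm width, near the middle, at half height
- glass_1 (a joint): Where the amber glass block inside case_1 lies along the case, in m: 0 = under the window (as it starts), growing as it slides away from the window. Sound packing lets it move 5 mm at most; loose, it slides up to 94 mm once the case is tilted over about 10 degrees lengthwise (about 1 s at 15 degrees or more)
- window_1 (a point): Centre of the window of case_1, on the lid's upper face: 43 mm along x and 46 mm up from the case's origin
- case_2: Sealed case, same size, look, weight and frame as case_1. Each has a dark band and a blank white label on the half of the lid without the window. Which of the three is loose differs each time and cannot be seen until it is rocked
- glass_2 (a joint): The same for case_2. The glass is seen only through the window: full of amber at 0, empty once it has slid away. It weighs 0.15 kg, so the slide also shifts the weight felt in the hand
- window_2 (a point): Centre of the window of case_2, on the lid's upper face: 43 mm along x and 46 mm up from the case's origin
- case_3: Sealed case, same as case_1. The walls of all three are thin and brittle: one counts as crushed if the two fingers together press over 120 N on it (about 60 N each), and as knocked if it meets the mat or bench with over 60 N
- glass_3 (a joint): The same for case_3
- window_3 (a point): Centre of the window of case_3, on the lid's upper face: 43 mm along x and 46 mm up from the case's origin
- tumbler: Bystander: green glass tumbler, 72 mm across, 100 mm high, left (+y) of the mat; origin at the centre of its foot
- jar: Bystander: blue jar with wooden cap, 70 mm across, 110 mm high, right (-y) of the mat; origin at the centre of its foot
- paperweight: Bystander: amber glass paperweight, 72 mm across, 42 mm high, beyond the mat's far edge; origin at the centre of its foot
Mind the look-alikes: they are no part of the job. Leave any purple look-alike of the case_3 alone.

How it is judged:
By the outcome, as a careful person would: the job done as asked, in the order asked, and still so for the second after the job is handed in, while the arm keeps its last pose, push and grip.
It also fails if it takes over 72 s, if anything falls off the work surface, if the arm or the gripper's body presses on something with over 40 N, if the wrist force passes 120 N, or if a joint passes its speed limit or range.

ROBOT

A 7-joint arm with a two-finger parallel gripper is mounted at the origin on the work surface. World frame = base frame: x ahead of the robot, y to its left, z up, the work surface at z = 0. Lengths are in m, angles in rad, forces in N, time in s.
With the tool pointing down it reaches from about 0.4 to 0.875 m from the base axis. Payload 19.3 kg.
Tool frame: the origin (TCP) lies midway between the tips of the shut fingers; the grasp point (between the pads) lies 19 mm behind it; z points along the fingers, y is the line along which they close (so a half turn about z gives the same grasp; the last joint's range is limited). The gripper opens to 85 mm and grips with 20 to 120 N. Pads are 22 mm wide; open, the fingers measure 114 mm over their backs; the gripper's body (76 mm by 85 mm) begins 54 mm behind the grasp point. The pads swing forward as they close: fully open they stand 13 mm farther back than shut.
Start: joints at [-1.19, 0.521, -0.036, 1.599, 0.021, 1.021, -0.113], TCP at [0.272, 0.563, 0.231] pointing down, gripper open.
Joint ranges: [-2.91, 2.91], [-0.3, 2.13], [-1.5, 1.42], [0.17, 2.43], [-1.26, 4.41], [0.16, 1.93], [-2.52, 2.52]. Speed limits (rad/s): [1.89, 1.89, 2.39, 2.39, 3.01, 3.01, 3.01].

INTERFACE

Orientations are given as [roll, pitch, yaw] about the fixed x, y, z axes, in that order (R = Rz(yaw) Ry(pitch) Rx(roll)).
In Python, from workcell import telemetry, grab_frame, calibration, bot, outline_of, landmark_of gives the robot as it stands. The module is installed in compiled form; this text tells all that it offers.
- The arm moves only by the shell command python3 -m inch 'ROWS' [FORCE]. ROWS is JSON, a list of rows, each a list of 7 numbers: the shift along the tool's x, y, z in m, then the turn, a rotation vector about the tool's x, y, z in rad, then the closure, from 0 (fully open) to 1 (shut). A call has 1 to 5 rows; each row shifts and turns the commanded pose from where the row before left it, along the tool's axes as they then stand; what a row does not reach is not made up. A row lasts 1/10 s, in which the tool goes at most 50 mm and 8.59 degrees, less where a joint would pass 70% of its speed; a pose out of reach is approached as far as the arm can. A call is refused whole if a number of a shift passes 0.05 or a number of a turn 0.15, either way. A call with a gripper value outside its range is refused whole. The fingers move at their own pace and stop on an object; FORCE is the grip in N (left out, the last holds). Time passes only in rows, so rows that do not move let the fingers close. It gives the time, the measured TCP pose, the force, the opening and the grip force at its end, in the units of the state.
- telemetry.observe(): the state, without advancing time (a new reading comes with each control period).
- grab_frame(name): name is "side" or "top" or "wrist"; returns the picture (384x512x3 uint8, red, green, blue); there is no depth.
- calibration(name): a dict with "fovy" (degrees; the focal length in pixels is half the picture's height over the tangent of half this angle, whatever the lens; pixels are square), "cx", "cy" (the principal point, pixels), "pose" (4x4, takes a point from camera to world coordinates). Camera axes: x right, y down, z forward; pixel columns grow to the right and rows downward; lengths in m; the calibration is good to about 2 mm. A picture is of the moment at which its call begins: read the wrist's pose just before it. calibration takes no time and is no camera call; for the wrist camera it gives the pose at the moment of the call.
- bot.job_done(): hands the job in; it is judged then, once.
Trained networks look in the newest picture that a camera, given by its name, has taken for a name from the list of things; names that differ only in an ending like _2 or _b are one class to them, and where a whole thing is asked for, a point or a joint stands for the part that bears it (a point fixed in the world has none). Each returns a list of dicts, best first, with "score" (0 to 1); they miss things now and then, are a little off and sometimes report something else, mostly with a low value. They report only what shows in the picture. A call takes as long as a camera call. They do not tell look-alikes from the thing itself.
- outline_of(label, camera): "region" (384x512 bool, what is visible of it) and "rect" ([left, top, right, bottom] in pixels, round what is visible of it).
- landmark_of(label, camera): "xy" ([column, row] in pixels: a listed point, or the origin of a listed thing).
The state is a dict: "clock": time; "qpos": joint angles; "qd": joint speeds; "joint_efforts": joint torques, N m; "position": TCP position; "tool_rot": TCP orientation; "force": force on the tool from outside, world axes, zero at the start; "moment": the same for the moment, N m; "grip_width": finger opening in m; "finger_force": force on a finger pad.
Only numpy, scipy, OpenCV 4.12 (cv2) and the standard library are available. Lean on these libraries where they do the work, as an engineer would, in place of code of your own. Each camera call takes 0.05 s, during which the arm holds its last target. There are 200 camera calls.

## Working session

There is one attempt and no reset: what is moved stays moved. The work goes in short steps, Python scripts to look and compute and a shell command to move; the robot and the scene stay as the last step left them, time stands still between calls to the robot, and variables do not carry over. Pictures are saved under pics/ and viewed, at most 10 in all, crops included, and the job is handed in when it is done.

```bash
mkdir -p pics; ls; python3 - <<'E'
from workcell import *
import cv2,numpy as np
s=telemetry.observe();print(s)
ims=[]
for c in("top","side"):
    im=grab_frame(c);ims.append(im)
    k=calibration(c);print(c,k['fovy'],k['cx'],k['cy'],np.round(k['pose'],3).tolist())
    for l in("case_1","window_1","mat","tumbler","jar","paperweight"):
        try: print(c,l,[(np.round(d['xy']).tolist(),round(d['score'],2)) for d in landmark_of(l,c)][:6])
        except Exception as e: print(l,e)
cv2.imwrite("pics/a.png",ims[0][:,:,::-1]);cv2.imwrite("pics/b.png",ims[1][:,:,::-1])
E
```

```text
pics
{'clock': 0.0, 'qpos': array([-1.19019238,  0.52202022, -0.03633087,  1.59998421,  0.02119919,
        1.02109327, -0.11276043]), 'qd': array([-0.00085397, -0.00063452, -0.00049097, -0.00164152,  0.00042451,
       -0.00098443,  0.00065815]), 'joint_efforts': array([-5.88770363e-04, -9.27122068e+01,  1.98020540e+00, -3.69928980e+01,
        1.79932552e-02,  8.41161353e-03,  5.10856125e-05]), 'position': array([0.27219403, 0.56225235, 0.23073034]), 'tool_rot': array([-3.14047519e+00,  7.68171940e-05,  2.69082050e+00]), 'force': array([-0.30529483,  0.29170991, -0.30043448]), 'moment': array([-0.00290302,  0.0563576 , -0.00099348]), 'finger_force': 0.0, 'grip_width': 0.0855730250556353}
top 52.592943448760835 253.07536498404318 188.977284608372 [[0.002, -0.995, 0.096, 0.387], [-1.0, -0.004, -0.021, -0.063], [0.022, -0.096, -0.995, 1.437], [0.0, 0.0, 0.0, 1.0]]
top case_1 [([209.0, 200.0], 0.93), ([299.0, 273.0], 0.87), ([382.0, 188.0], 0.73), ([269.0, 194.0], 0.72)]
top window_1 [([239.0, 184.0], 0.85), ([208.0, 190.0], 0.81), ([270.0, 182.0], 0.7), ([376.0, 181.0], 0.69), ([211.0, 201.0], 0.19)]
top mat [([211.0, 202.0], 0.71), ([240.0, 193.0], 0.58)]
top tumbler [([148.0, 203.0], 0.56)]
top jar [([321.0, 167.0], 0.79)]
top paperweight [([215.0, 152.0], 0.55)]
side 44.27105279164833 257.60565388001174 193.8837685642008 [[0.963, -0.147, 0.227, 0.15], [-0.271, -0.534, 0.801, -1.316], [0.004, -0.833, -0.554, 0.922], [0.0, 0.0, 0.0, 1.0]]
side case_1 [([313.0, 320.0], 0.88), ([269.0, 224.0], 0.87), ([244.0, 186.0], 0.64), ([190.0, 261.0], 0.61), ([253.0, 204.0], 0.59)]
side window_1 [([328.0, 298.0], 0.94), ([282.0, 211.0], 0.88), ([266.0, 192.0], 0.83), ([251.0, 180.0], 0.63), ([176.0, 257.0], 0.63)]
side mat [([254.0, 206.0], 0.72)]
side tumbler [([224.0, 160.0], 0.72)]
side jar [([320.0, 257.0], 0.91)]
side paperweight []
```

```bash
cat > h.py <<'E'
from workcell import *
import cv2,numpy as np
from scipy.spatial.transform import Rotation as R
def ray(c,xy,z):
    k=calibration(c);f=192/np.tan(np.radians(k['fovy']/2));P=k['pose']
    d=P[:3,:3]@[(xy[0]-k['cx'])/f,(xy[1]-k['cy'])/f,1];o=P[:3,3]
    return o+d*(z-o[2])/d[2]
def proj(c,p):
    k=calibration(c);f=192/np.tan(np.radians(k['fovy']/2));P=k['pose']
    q=P[:3,:3].T@(np.array(p)-P[:3,3]);return [k['cx']+f*q[0]/q[2],k['cy']+f*q[1]/q[2]]
E
python3 - <<'E'
import cv2
a=cv2.imread('pics/a.png')
cv2.imwrite('pics/a2.png',cv2.resize(a[110:320,110:410],None,fx=2.66,fy=2.66,interpolation=2))
from h import *
for c in("top","side"):
    for l,z in(("case_1",.005),("window_1",.051)):
        for d in landmark_of(l,c): print(c,l,np.round(d['xy']),np.round(ray(c,d['xy'],z),3),round(d['score'],2))
    for l in("tumbler","jar","paperweight"):
        for d in landmark_of(l,c)[:1]: print(c,l,np.round(ray(c,d['xy'],0),3))
E
```

```text
top case_1 [209. 200.] [0.484 0.067 0.005] 0.93
top case_1 [299. 273.] [ 0.221 -0.263  0.005] 0.87
top case_1 [382. 188.] [ 0.532 -0.575  0.005] 0.73
top case_1 [269. 194.] [ 0.508 -0.154  0.005] 0.72
top window_1 [239. 184.] [ 0.541 -0.041  0.051] 0.85
top window_1 [208. 190.] [0.517 0.07  0.051] 0.81
top window_1 [270. 182.] [ 0.545 -0.154  0.051] 0.7
top window_1 [376. 181.] [ 0.553 -0.538  0.051] 0.69
top window_1 [211. 201.] [0.479 0.058 0.051] 0.19
top tumbler [0.471 0.293 0.   ]
top jar [ 0.611 -0.347  0.   ]
top paperweight [0.664 0.05  0.   ]
side case_1 [313. 320.] [ 0.506 -0.575  0.005] 0.88
side case_1 [269. 224.] [ 0.515 -0.169  0.005] 0.87
side case_1 [244. 186.] [0.491 0.072 0.005] 0.64
side case_1 [190. 261.] [ 0.242 -0.275  0.005] 0.61
side case_1 [253. 204.] [ 0.495 -0.046  0.005] 0.59
side window_1 [328. 298.] [ 0.551 -0.556  0.051] 0.94
side window_1 [282. 211.] [ 0.555 -0.169  0.051] 0.88
side window_1 [266. 192.] [ 0.536 -0.053  0.051] 0.83
side window_1 [251. 180.] [0.51  0.036 0.051] 0.63
side window_1 [176. 257.] [ 0.204 -0.302  0.051] 0.63
side tumbler [0.466 0.283 0.   ]
side jar [ 0.615 -0.354  0.   ]
```

View pics/a2.png

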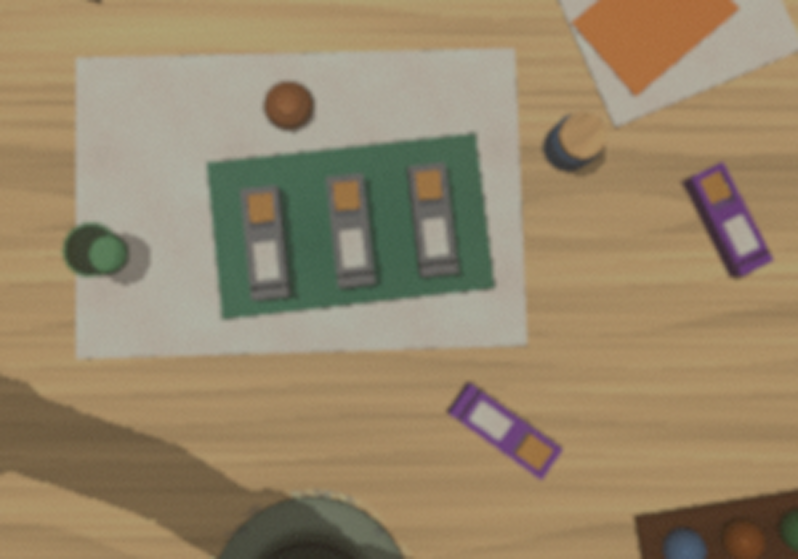

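View pics/b.png

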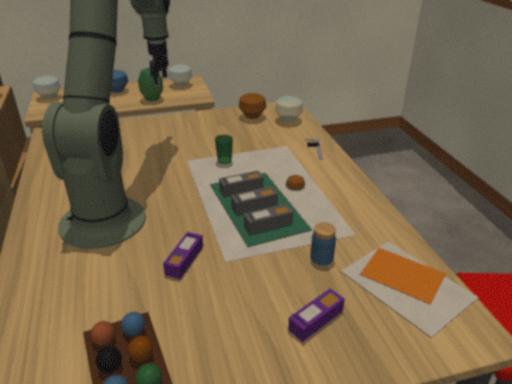

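The enlarged top view shows three grey cases in a row on the green mat, with windows at full-frame px (208,190), (239,184) and (270,182). The two purple look-alikes are off the mat at about (299,273) and (382,188), and I'll leave them alone. The tumbler is left of the mat, the jar is right, and the paperweight is beyond it. I'll refine the poses next.

```bash
python3 - <<'E'
from h import *
im=grab_frame("top");hsv=cv2.cvtColor(im,cv2.COLOR_RGB2HSV)
g=((hsv[...,0]>65)&(hsv[...,0]<90)&(hsv[...,1]>100)).astype(np.uint8)
n,l,st,ce=cv2.connectedComponentsWithStats(g);i=1+np.argmax(st[1:,4])
c=cv2.findContours((l==i).astype(np.uint8),0,1)[0][0]
b=cv2.boxPoints(cv2.minAreaRect(c));W=np.array([ray("top",p,.005) for p in b]);print("mat",W.round(3).tolist(),W.mean(0).round(3))
e=[W[(k+1)%4]-W[k] for k in range(4)];print([(round(float(np.hypot(*v[:2])),3),round(float(np.degrees(np.arctan2(v[1],v[0]))),1)) for v in e])
x,y,w,h=cv2.boundingRect(c)
for nm,m in(("amb",(hsv[...,0]<22)&(hsv[...,1]>120)),("wht",(hsv[...,1]<45)&(hsv[...,2]>130))):
    m2=np.zeros_like(g);hull=cv2.fillConvexPoly(np.zeros_like(g),b.astype(np.int32),1)
    m2=(m&(hull>0)).astype(np.uint8);n,l,st,ce=cv2.connectedComponentsWithStats(m2)
    for k in range(1,n):
        if st[k,4]>20: print(nm,st[k,4],ce[k].round(1),ray("top",ce[k],.051).round(4))
E
```

```text
Traceback (most recent call last):
ValueError: attempt to get argmax of an empty sequence
```

```bash
python3 - <<'E'
from h import *
im=grab_frame("top");hsv=cv2.cvtColor(im,cv2.COLOR_RGB2HSV);print(hsv[215,200],hsv[190,223],hsv[188,208],hsv[208,210],hsv[210,220])
g=((hsv[...,0]>60)&(hsv[...,0]<95)&(hsv[...,1]>60)).astype(np.uint8);g[300:]=0
n,l,st,ce=cv2.connectedComponentsWithStats(g);i=1+np.argmax(st[1:,4])
c=max(cv2.findContours((l==i).astype(np.uint8),0,1)[0],key=cv2.contourArea)
b=cv2.boxPoints(cv2.minAreaRect(c));W=np.array([ray("top",p,.005) for p in b]);print("mat",W.round(3).tolist(),W.mean(0).round(3))
e=[W[(k+1)%4]-W[k] for k in range(4)];print([(round(float(np.hypot(*v[:2])),3),round(float(np.degrees(np.arctan2(v[1],v[0]))),1)) for v in e])
hull=cv2.fillConvexPoly(np.zeros_like(g),b.astype(np.int32),1)
for nm,m in(("amb",(hsv[...,0]<22)&(hsv[...,1]>110)),("wht",(hsv[...,1]<45)&(hsv[...,2]>130))):
    m2=(m&(hull>0)).astype(np.uint8);n,l,st,ce=cv2.connectedComponentsWithStats(m2)
    for k in range(1,n):
        if st[k,4]>20: print(nm,st[k,4],ce[k].round(1),ray("top",ce[k],.051).round(4))
E
```

```text
[ 69  80 105] [ 71  83 101] [ 16 138 153] [ 23  27 172] [70 76 84]
mat [[0.588, 0.149, 0.005], [0.633, -0.223, 0.005], [0.422, -0.245, 0.005], [0.379, 0.122, 0.005]] [ 0.506 -0.05   0.005]
[(0.375, -83.1), (0.212, -174.0), (0.369, 96.6), (0.211, 7.4)]
amb 83 [270.8 179.3] [ 0.5562 -0.1561  0.051 ]
amb 85 [239.8 183.4] [ 0.5409 -0.0449  0.051 ]
amb 81 [207.7 187.8] [0.5247 0.07   0.051 ]
wht 129 [273.3 198.9] [ 0.4858 -0.1649  0.051 ]
wht 131 [241.9 203. ] [ 0.4705 -0.0528  0.051 ]
wht 133 [209.6 207.5] [0.4539 0.0623 0.051 ]
```

```bash
cat >> h.py <<'E'
def to(p,yaw=np.pi+.119,pitch=0.):
    "remaining shift (in the target tool axes) and turn to the target; pitch = window-end-up angle"
    s=telemetry.observe();C=R.from_euler('xyz',s['tool_rot'])
    T=R.from_euler('z',yaw)*R.from_euler('y',pitch)*R.from_euler('x',np.pi)
    print('t',round(s['clock'],2),'pos',s['position'].round(4),'shift',C.inv().apply(np.array(p)-s['position']).round(4),'turn',(C.inv()*T).as_rotvec().round(3),'w',round(s['grip_width'],4),'ff',round(s['finger_force'],1),'F',s['force'].round(1),'M',s['moment'].round(2))
    print('q',s['qpos'].round(2))
E
python3 -m inch '[[0,0,0,0,0,-0.142,0],[0,0,0,0,0,-0.142,0],[0,0,0,0,0,-0.142,0],[0,0,0,0,0,-0.142,0]]'
python3 -m inch '[[-0.0136,-0.047,0,0,0,0,0],[-0.0136,-0.047,0,0,0,0,0],[-0.0136,-0.047,0,0,0,0,0],[-0.0136,-0.047,0,0,0,0,0],[-0.0136,-0.047,0,0,0,0,0]]'
python3 -m inch '[[-0.0136,-0.047,0,0,0,0,0],[-0.0136,-0.047,0,0,0,0,0],[-0.0136,-0.047,0,0,0,0,0],[-0.0136,-0.047,0,0,0,0,0],[-0.0136,-0.047,0,0,0,0,0]]'
python3 -c "
from h import *
to([.482,.065,.13])
im=grab_frame('wrist')
for l,z in(('case_1',.005),('window_1',.051)):
  for d in landmark_of(l,'wrist'): print(l,np.round(d['xy']),ray('wrist',d['xy'],z).round(4),round(d['score'],2))
cv2.imwrite('pics/w1.png',im[:,:,::-1])
"
```

```text
clock: 1.7
position: [0.2723, 0.5626, 0.2313]
tool_rot: [3.142, 0.0, -3.019]
force: [-0.1, -0.5, -0.2]
grip_width: 0.0855
finger_force: 0.0
clock: 2.2
position: [0.3678, 0.3353, 0.2315]
tool_rot: [3.141, 0.0, -3.024]
force: [0.5, 0.0, 1.2]
grip_width: 0.0854
finger_force: 0.0
clock: 2.7
position: [0.4628, 0.1097, 0.2316]
tool_rot: [3.141, 0.001, -3.024]
force: [0.5, 0.5, 0.0]
grip_width: 0.0853
finger_force: 0.0
t 2.7 pos [0.4628 0.1097 0.2316] shift [-0.0137 -0.0467  0.1016] turn [ 0.     0.001 -0.002] w 0.0853 ff 0.0 F [0.5 0.5 0. ] M [ 0.04 -0.04  0.  ]
q [-0.33  0.28 -0.03  1.98  0.01  0.88  1.32]
case_1 [125. 172.] [ 0.495  -0.0557  0.005 ] 0.83
case_1 [214. 171.] [0.4797 0.0615 0.005 ] 0.6
case_1 [ 40. 174.] [ 0.5099 -0.1679  0.005 ] 0.55
window_1 [115. 217.] [ 0.5389 -0.0453  0.051 ] 0.89
window_1 [211. 211.] [0.5182 0.0689 0.051 ] 0.75
window_1 [ 20. 216.] [ 0.5499 -0.1597  0.051 ] 0.57
```

View pics/w1.png

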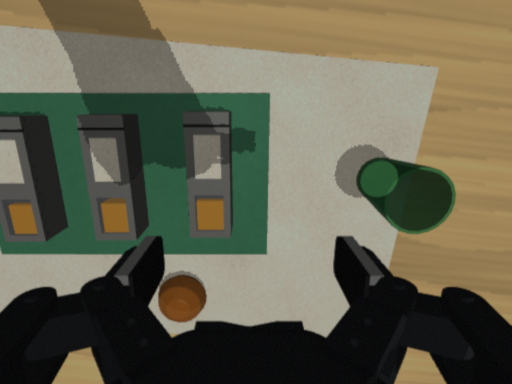

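Wrist view: the nearest case is at window px (210,214) and label (208,157), aligned with the tool. The neighbours' windows are at (115,217) and (22,217). The tumbler is clear at (410,195). I'll go down on the left case (A).

```bash
python3 -m inch '[[-0.0125,-0.0468,0,0,0,0,0],[0,0,0.05,0,0,0,0],[0,0,0.05,0,0,0,0],[0,0,0.05,0,0,0,0],[0,0,0.04,0,0,0,0]]'
python3 -m inch '[[0,0,0,0,0,0,0]]'
python3 -c "
from h import *
to([.481,.064,.009])
im=grab_frame('wrist');hsv=cv2.cvtColor(im,cv2.COLOR_RGB2HSV)
for l,z in(('case_1',.005),('window_1',.051)):
  for d in landmark_of(l,'wrist'): print(l,np.round(d['xy']),ray('wrist',d['xy'],z).round(4),round(d['score'],2))
cv2.imwrite('pics/w2.png',im[:,:,::-1])
"
```

```text
clock: 3.35
position: [0.4794, 0.0675, 0.0391]
tool_rot: [3.141, -0.001, -3.023]
force: [0.7, 0.1, -0.1]
grip_width: 0.0853
finger_force: 0.0
clock: 3.45
position: [0.4773, 0.0671, 0.0374]
tool_rot: [-3.141, -0.007, -3.023]
force: [0.6, 0.4, 1.7]
grip_width: 0.0853
finger_force: 0.0
t 3.45 pos [0.4773 0.0671 0.0374] shift [-0.0035 -0.0035  0.0284] turn [-0.    -0.007 -0.   ] w 0.0853 ff 0.0 F [0.6 0.4 1.7] M [-0.01 -0.01 -0.02]
q [-0.25  0.62 -0.02  2.1   0.02  0.43  1.41]
case_1 [246. 215.] [0.4793 0.0656 0.005 ] 0.92
case_1 [ 69. 226.] [ 0.5012 -0.0528  0.005 ] 0.72
window_1 [242. 324.] [0.529 0.069 0.051] 0.7
```

View pics/w2.png

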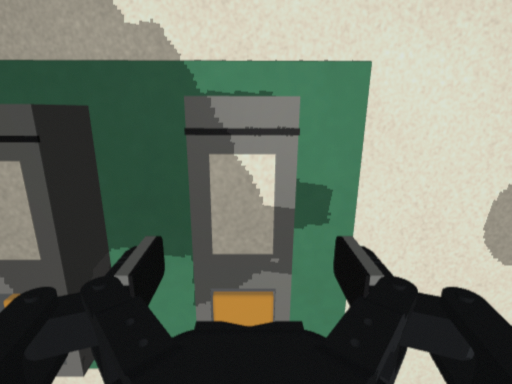

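The left case (A) sits centred between the open fingers: case px 187–298, pads near 160 and 340. Lowering and closing lightly.

```bash
python3 -m inch '[[-0.002,-0.002,0.015,0,0,0,0],[0,0,0.013,0,0,0,0],[0,0,0,0,0,0,0.2],[0,0,0,0,0,0,0.3],[0,0,0,0,0,0,0.4]]' 30
python3 -m inch '[[0,0,0,0,0,0,0.5],[0,0,0,0,0,0,0.6],[0,0,0,0,0,0,0.6]]'
python3 -c "
from h import *
to([.481,.064,.009])"
```

```text
clock: 4.1
position: [0.4828, 0.0651, 0.0141]
tool_rot: [3.141, 0.001, -3.024]
force: [0.8, 0.4, 0.5]
grip_width: 0.0514
finger_force: 0.0
clock: 4.4
position: [0.4828, 0.0649, 0.0142]
tool_rot: [3.142, 0.001, -3.025]
force: [-1.6, 0.1, 10.0]
grip_width: 0.0497
finger_force: 30.4
t 4.4 pos [0.4828 0.0649 0.0142] shift [ 0.0019 -0.0007  0.0052] turn [ 0.     0.001 -0.002] w 0.0497 ff 30.4 F [-1.6  0.1 10. ] M [-0.02  0.39  0.01]
q [-0.24  0.67 -0.01  2.1   0.02  0.37  1.41]
```

```bash
python3 -m inch '[[0,0,-0.01,0,0,0,0.6],[0,0,-0.03,0,0,0,0.6],[0,0,-0.04,0,0,0,0.6],[0,0,-0.03,0,0,0,0.6],[0,0,0,0,0,0,0.6]]'
python3 -c "
from h import *
to([.483,.065,.12])"
python3 -m inch '[[0,0,0,0,-0.07,0,0.6],[0,0,0,0,-0.08,0,0.6],[0,0,0,0,-0.08,0,0.6],[0,0,0,0,-0.08,0,0.6],[0,0,0,0,-0.07,0,0.6]]'
python3 -c "
from h import *
to([.483,.065,.12])"
python3 -m inch '[[0,0,0,0,0,0,0.6],[0,0,0,0,0,0,0.6],[0,0,0,0,0,0,0.6],[0,0,0,0,0,0,0.6],[0,0,0,0,0,0,0.6]]'
python3 -m inch '[[0,0,0,0,0,0,0.6],[0,0,0,0,0,0,0.6],[0,0,0,0,0,0,0.6],[0,0,0,0,0,0,0.6],[0,0,0,0,0,0,0.6]]'
python3 -c "
from h import *
to([.483,.065,.12])
a=grab_frame('top');b=grab_frame('wrist');c=grab_frame('side')
k=[cv2.resize(a[130:240,160:310],None,fx=2.66,fy=2.66),cv2.resize(c[110:250,180:330],(399,292)),cv2.resize(b,(390,292))]
k[0]=cv2.resize(k[0],(399,292));cv2.imwrite('pics/t1.png',np.vstack([np.hstack(k[:2]),np.hstack([k[2],np.zeros((292,408,3),np.uint8)])])[:,:,::-1])
"
```

```text
clock: 4.9
position: [0.4841, 0.0652, 0.1274]
tool_rot: [3.141, 0.006, -3.025]
force: [1.1, -0.1, -4.0]
grip_width: 0.0498
finger_force: 33.1
t 4.9 pos [0.4841 0.0652 0.1274] shift [ 0.0012 -0.      0.0074] turn [ 0.001  0.006 -0.002] w 0.0498 ff 33.1 F [ 1.1 -0.1 -4. ] M [-0.04  0.07 -0.  ]
q [-0.24  0.46 -0.02  2.05  0.01  0.63  1.42]
clock: 5.4
position: [0.4767, 0.06, 0.1211]
tool_rot: [-3.128, 0.308, -3.024]
force: [-0.4, -0.1, -3.6]
grip_width: 0.0496
finger_force: 34.2
t 5.4 pos [0.4767 0.06   0.1211] shift [-0.0062  0.0042  0.003 ] turn [-0.013  0.308 -0.003] w 0.0496 ff 34.2 F [-0.4 -0.1 -3.6] M [-0.11  0.61 -0.  ]
q [-0.27  0.38 -0.03  2.32  0.5   0.17  0.91]
clock: 5.9
position: [0.4805, 0.0613, 0.122]
tool_rot: [-3.131, 0.313, -3.025]
force: [0.4, -0.6, -2.1]
grip_width: 0.0498
finger_force: 34.2
clock: 6.4
position: [0.4803, 0.0611, 0.1219]
tool_rot: [-3.131, 0.313, -3.025]
force: [-0.1, 0.4, -3.4]
grip_width: 0.0499
finger_force: 34.2
t 6.4 pos [0.4803 0.0611 0.1219] shift [-0.0024  0.0035  0.0028] turn [-0.01   0.313 -0.004] w 0.0499 ff 34.2 F [-0.1  0.4 -3.4] M [-0.08  0.57 -0.02]
q [-0.26  0.38 -0.03  2.31  0.49  0.16  0.92]
```

View pics/t1.png

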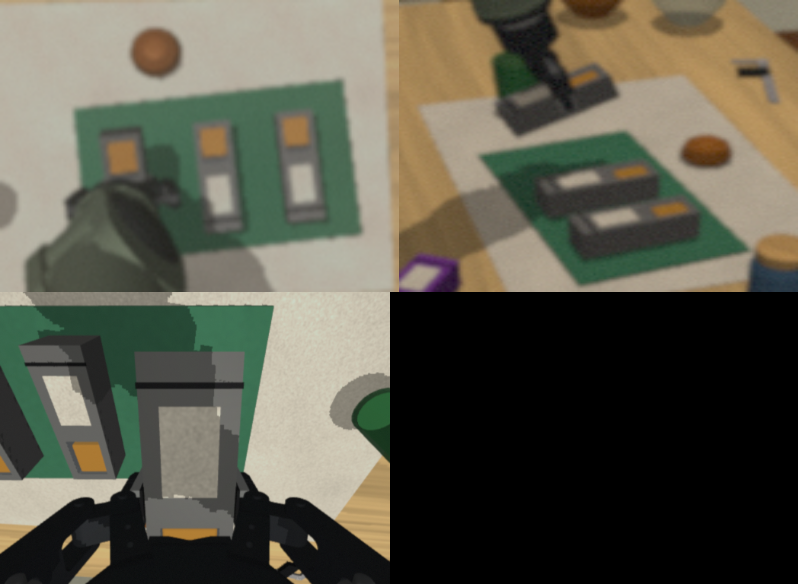

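Composite view: held case tipped window-end up about 18°. After 1 s its window (top-left panel ~(122,158)) is still full of amber and the hand moment is unchanged, so A looks sound. I'll rock it the other way, then bring it level.

```bash
python3 -m inch '[[0,0,0,0,0.09,0,0.6],[0,0,0,0,0.11,0,0.6],[0,0,0,0,0.11,0,0.6],[0,0,0,0,0.11,0,0.6],[0,0,0,0,0.11,0,0.6]]'
python3 -m inch '[[0,0,0,0,0.1,0,0.6],[0,0,0,0,0,0,0.6],[0,0,0,0,0,0,0.6],[0,0,0,0,0,0,0.6],[0,0,0,0,0,0,0.6]]'
python3 -c "
from h import *
to([.483,.065,.12])"
python3 -m inch '[[0,0,0,0,-0.07,0,0.6],[0,0,0,0,-0.1,0,0.6],[0,0,0,0,-0.1,0,0.6],[0,0,0,0,-0.05,0,0.6],[0,0,0,0,0,0,0.6]]'
python3 -c "
from h import *
to([.483,.065,.0145])"
```

```text
clock: 7.05
position: [0.4809, 0.0606, 0.122]
tool_rot: [-3.131, -0.205, -3.031]
force: [-0.4, -0.5, -2.5]
grip_width: 0.0498
finger_force: 34.2
clock: 7.55
position: [0.4803, 0.0606, 0.1218]
tool_rot: [-3.129, -0.3, -3.032]
force: [0.1, 0.6, -3.4]
grip_width: 0.0498
finger_force: 34.2
t 7.55 pos [0.4803 0.0606 0.1218] shift [-0.0036  0.0041  0.0007] turn [-0.011 -0.3   -0.007] w 0.0498 ff 34.2 F [ 0.1  0.6 -3.4] M [ 0.09 -0.47  0.01]
q [ 0.02  0.63 -0.36  1.81  0.19  1.05  1.26]
clock: 8.05
position: [0.4795, 0.0604, 0.1222]
tool_rot: [-3.129, 0.02, -3.027]
force: [0.5, 0.5, -3.3]
grip_width: 0.0495
finger_force: 34.2
t 8.05 pos [0.4795 0.0604 0.1222] shift [-0.0019  0.0055  0.1077] turn [-0.012  0.02  -0.005] w 0.0495 ff 34.2 F [ 0.5  0.5 -3.3] M [ 0.02  0.12 -0.04]
q [ 0.01  0.47 -0.34  2.07  0.29  0.63  1.15]
```

```bash
python3 -m inch '[[-0.002,0.005,0.03,-0.012,0.02,-0.005,0.6],[0,0,0.035,0,0,0,0.6],[0,0,0.02,0,0,0,0.6],[0,0,0,0,0,0,0.6]]'
python3 -c "
from h import *
to([.483,.065,.0145])"
```

```text
clock: 8.45
position: [0.4814, 0.0655, 0.0344]
tool_rot: [-3.142, -0.006, -3.023]
force: [1.1, -0.1, -2.7]
grip_width: 0.0496
finger_force: 34.2
t 8.45 pos [0.4814 0.0655 0.0344] shift [-0.0016 -0.0007  0.0199] turn [-0.    -0.006 -0.   ] w 0.0496 ff 34.2 F [ 1.1 -0.1 -2.7] M [-0.02  0.01  0.01]
q [-0.05  0.64 -0.27  2.08  0.36  0.47  1.09]
```

```bash
python3 -m inch '[[-0.0015,0,0.008,0,-0.006,0,0.6],[0,0,0.005,0,0,0,0.6],[0,0,0.003,0,0,0,0.6],[0,0,0.002,0,0,0,0.6],[0,0,0,0,0,0,0.6]]'
python3 -c "
from h import *
to([.483,.065,.0145])"
```

```text
clock: 8.95
position: [0.4842, 0.0658, 0.0185]
tool_rot: [3.141, 0.005, -3.023]
force: [-0.1, 0.7, -2.8]
grip_width: 0.0495
finger_force: 34.2
t 8.95 pos [0.4842 0.0658 0.0185] shift [ 0.0013 -0.0006  0.004 ] turn [ 0.     0.005 -0.001] w 0.0495 ff 34.2 F [-0.1  0.7 -2.8] M [-0.01  0.1   0.02]
q [-0.07  0.67 -0.25  2.09  0.39  0.42  1.07]
```

```bash
python3 -m inch '[[0.001,0,0.002,0,0.004,0,0.6],[0,0,0.001,0,0,0,0.6],[0,0,0.001,0,0,0,0.6],[0,0,0,0,0,0,0.6]]'
python3 -m inch '[[0,0,0,0,0,0,0.5],[0,0,0,0,0,0,0.3],[0,0,0,0,0,0,0.1],[0,0,0,0,0,0,0]]'
python3 -m inch '[[0,0,-0.03,0,0,0,0],[0,0,-0.05,0,0,0,0],[0,0,-0.03,0,0,0,0],[0,0,0,0,0,0,0]]'
python3 -c "
from h import *
to([.498,-.05,.0375])"
```

```text
clock: 9.35
position: [0.4831, 0.0657, 0.0143]
tool_rot: [3.141, 0.0, -3.023]
force: [-1.1, 0.6, -3.6]
grip_width: 0.0498
finger_force: 34.2
clock: 9.75
position: [0.4832, 0.0657, 0.0145]
tool_rot: [3.141, 0.001, -3.023]
force: [0.7, 0.1, -0.6]
grip_width: 0.0847
finger_force: 0.0
clock: 10.15
position: [0.4849, 0.0659, 0.1281]
tool_rot: [3.141, 0.006, -3.024]
force: [-0.9, 0.5, -0.6]
grip_width: 0.0855
finger_force: 0.0
t 10.15 pos [0.4849 0.0659 0.1281] shift [ 0.0012 -0.1167  0.0905] turn [ 0.     0.006 -0.001] w 0.0855 ff 0.0 F [-0.9  0.5 -0.6] M [-0.06 -0.01 -0.01]
q [ 0.03  0.48 -0.37  2.03  0.27  0.67  1.17]
```

```bash
python3 -m inch '[[0,-0.04,0,0,0.005,0,0],[0,-0.04,0,0,0,0,0],[0.001,-0.037,0,0,0,0,0],[0,0,0.04,0,0,0,0],[0,0,0.05,0,0,0,0]]'
python3 -m inch '[[0,0,0,0,0,0,0]]'
python3 -c "
from h import *
to([.498,-.051,.0095])
im=grab_frame('wrist')
for l,z in(('case_1',.005),('window_1',.051)):
  for d in landmark_of(l,'wrist'): print(l,np.round(d['xy']),ray('wrist',d['xy'],z).round(4),round(d['score'],2))
cv2.imwrite('pics/w3.png',im[:,:,::-1])
"
```

```text
clock: 10.65
position: [0.4967, -0.0524, 0.0343]
tool_rot: [-3.141, -0.001, -3.026]
force: [1.9, 0.7, -1.5]
grip_width: 0.0852
finger_force: 0.0
clock: 10.75
position: [0.4917, -0.0505, 0.0293]
tool_rot: [3.139, -0.014, -3.023]
force: [-0.2, -0.6, 1.0]
grip_width: 0.0853
finger_force: 0.0
t 10.75 pos [ 0.4917 -0.0505  0.0293] shift [-0.0064 -0.0012  0.0197] turn [ 0.002 -0.014 -0.   ] w 0.0853 ff 0.0 F [-0.2 -0.6  1. ] M [-0.01  0.01  0.02]
q [ 0.19  0.66 -0.28  2.05  0.37  0.49  1.33]
case_1 [ 69. 230.] [ 0.5155 -0.1659  0.005 ] 0.94
case_1 [436. 224.] [0.4827 0.0708 0.005 ] 0.82
```

View pics/w3.png

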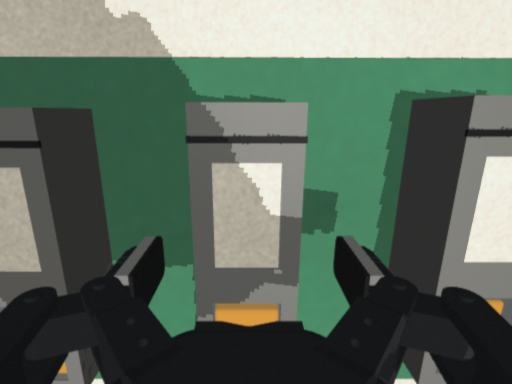

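Wrist view: the middle case (B) is centred between the fingers (px 190–307, pads near 160 and 340). The left case (A) has been set back at the right of the picture. Lowering and gripping.

```bash
python3 -m inch '[[-0.003,-0.001,0.01,0,-0.007,0,0],[0,0,0.006,0,0,0,0],[0,0,0,0,0,0,0.2],[0,0,0,0,0,0,0.3],[0,0,0,0,0,0,0.4]]' 30
python3 -m inch '[[0,0,0,0,0,0,0.5],[0,0,0,0,0,0,0.6],[0,0,0,0,0,0,0.6]]'
python3 -c "
from h import *
to([.498,-.05,.0095])"
python3 -m inch '[[0,0,-0.01,0,0,0,0.6],[0,0,-0.03,0,0,0,0.6],[0,0,-0.04,0,0,0,0.6],[0,0,-0.03,0,0,0,0.6],[0,0,0,0,0,0,0.6]]'
python3 -m inch '[[0,0,0,0,-0.06,0,0.6],[0,0,0,0,-0.07,0,0.6],[0,0,0,0,-0.07,0,0.6],[0,0,0,0,-0.06,0,0.6],[0,0,0,0,-0.05,0,0.6]]'
python3 -c "
from h import *
to([.498,-.05,.12])"
python3 -m inch '[[0,0,0,0,0,0,0.6],[0,0,0,0,0,0,0.6],[0,0,0,0,0,0,0.6],[0,0,0,0,0,0,0.6],[0,0,0,0,0,0,0.6]]'
python3 -m inch '[[0,0,0,0,0,0,0.6],[0,0,0,0,0,0,0.6],[0,0,0,0,0,0,0.6],[0,0,0,0,0,0,0.6],[0,0,0,0,0,0,0.6]]'
python3 -c "
from h import *
to([.498,-.05,.12])
a=grab_frame('top');b=grab_frame('wrist');c=grab_frame('side')
k=[cv2.resize(a[130:240,160:310],(399,292)),cv2.resize(c[110:250,180:330],(399,292)),cv2.resize(b,(390,292))]
cv2.imwrite('pics/t2.png',np.vstack([np.hstack(k[:2]),np.hstack([k[2],np.zeros((292,408,3),np.uint8)])])[:,:,::-1])
"
```

```text
clock: 11.4
position: [0.4987, -0.0513, 0.0187]
tool_rot: [3.141, 0.003, -3.023]
force: [-0.5, 0.2, -0.1]
grip_width: 0.0513
finger_force: 0.0
clock: 11.7
position: [0.4987, -0.0513, 0.0188]
tool_rot: [3.141, 0.003, -3.023]
force: [-1.3, 0.9, 6.2]
grip_width: 0.0499
finger_force: 31.2
t 11.7 pos [ 0.4987 -0.0513  0.0188] shift [0.0006 0.0013 0.0093] turn [ 0.     0.003 -0.001] w 0.0499 ff 31.2 F [-1.3  0.9  6.2] M [ 0.19  0.33 -0.03]
q [ 0.18  0.68 -0.26  2.05  0.38  0.45  1.32]
clock: 12.2
position: [0.4999, -0.0516, 0.1324]
tool_rot: [-3.141, 0.008, -3.024]
force: [0.3, 0.4, -4.0]
grip_width: 0.0494
finger_force: 33.1
clock: 12.7
position: [0.4974, -0.0515, 0.1282]
tool_rot: [3.141, 0.314, -3.024]
force: [0.4, 0.1, -4.1]
grip_width: 0.0499
finger_force: 33.1
t 12.7 pos [ 0.4974 -0.0515  0.1282] shift [0.0018 0.0014 0.0081] turn [ 0.     0.314 -0.001] w 0.0499 ff 33.1 F [ 0.4  0.1 -4.1] M [-0.11  0.46 -0.06]
q [ 0.25  0.39 -0.3   2.25  0.38  0.21  1.33]
clock: 13.2
position: [0.4985, -0.0513, 0.1283]
tool_rot: [3.141, 0.312, -3.023]
force: [-0.2, 0.7, -3.7]
grip_width: 0.0495
finger_force: 33.1
clock: 13.7
position: [0.4983, -0.0514, 0.1284]
tool_rot: [3.141, 0.312, -3.023]
force: [0.3, -0.3, -2.9]
grip_width: 0.0495
finger_force: 33.1
t 13.7 pos [ 0.4983 -0.0514  0.1284] shift [0.0027 0.0014 0.0079] turn [ 0.     0.312 -0.001] w 0.0495 ff 33.1 F [ 0.3 -0.3 -2.9] M [-0.1   0.45  0.  ]
q [ 0.25  0.4  -0.3   2.25  0.38  0.21  1.33]
```

View pics/t2.png

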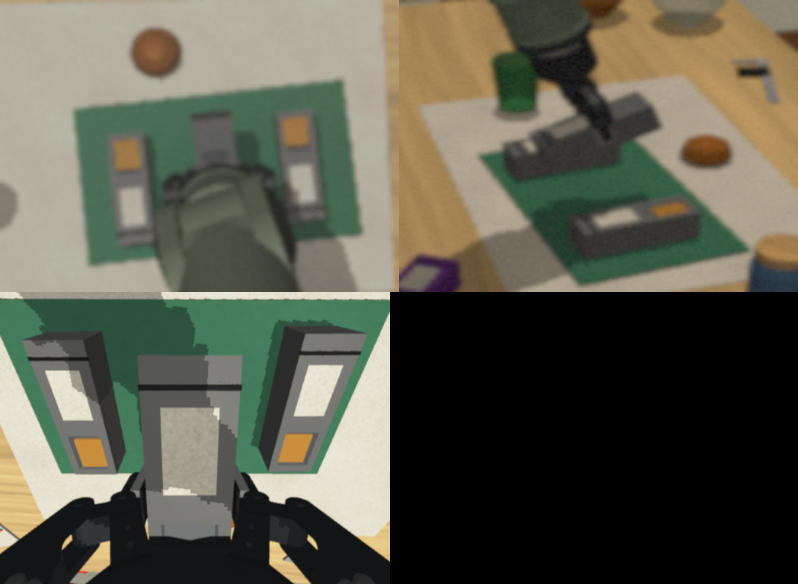

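The middle case's (B) window is empty: grey at top-left panel (212,140) and in the side view, while the neighbours stay amber. So B is loose. I'll rock it back to confirm the glass returns.

```bash
python3 -m inch '[[0,0,0,0,0.1,0,0.6],[0,0,0,0,0.13,0,0.6],[0,0,0,0,0.13,0,0.6],[0,0,0,0,0.13,0,0.6],[0,0,0,0,0.13,0,0.6]]'
python3 -m inch '[[0,0,0,0,0,0,0.6],[0,0,0,0,0,0,0.6],[0,0,0,0,0,0,0.6],[0,0,0,0,0,0,0.6],[0,0,0,0,0,0,0.6]]'
python3 -m inch '[[0,0,0,0,0,0,0.6],[0,0,0,0,0,0,0.6],[0,0,0,0,0,0,0.6],[0,0,0,0,0,0,0.6],[0,0,0,0,0,0,0.6]]'
python3 -m inch '[[0,0,0,0,0,0,0.6],[0,0,0,0,0,0,0.6],[0,0,0,0,0,0,0.6]]'
python3 -c "
from h import *
to([.498,-.05,.12])
a=grab_frame('top');c=grab_frame('side')
k=[cv2.resize(a[130:240,160:310],(399,292)),cv2.resize(c[110:250,180:330],(399,292))]
cv2.imwrite('pics/t3.png',np.hstack(k)[:,:,::-1])
"
```

```text
clock: 14.35
position: [0.4987, -0.0515, 0.129]
tool_rot: [3.141, -0.311, -3.023]
force: [-0.5, -0.5, -3.1]
grip_width: 0.0495
finger_force: 33.1
clock: 14.85
position: [0.4981, -0.0517, 0.1288]
tool_rot: [-3.141, -0.306, -3.024]
force: [-0.1, 0.2, -3.7]
grip_width: 0.0497
finger_force: 33.1
clock: 15.35
position: [0.4982, -0.0513, 0.1283]
tool_rot: [3.141, -0.308, -3.023]
force: [0.6, 0.1, -3.9]
grip_width: 0.0496
finger_force: 33.1
clock: 15.65
position: [0.4982, -0.0514, 0.1283]
tool_rot: [3.141, -0.308, -3.023]
force: [0.8, -0.4, -2.9]
grip_width: 0.0493
finger_force: 33.1
t 15.65 pos [ 0.4982 -0.0514  0.1283] shift [-0.0024  0.0014  0.0079] turn [ 0.    -0.308 -0.001] w 0.0493 ff 33.1 F [ 0.8 -0.4 -2.9] M [ 0.1  -0.43 -0.03]
q [ 0.22  0.65 -0.37  1.76  0.25  1.1   1.43]
```

View pics/t3.png

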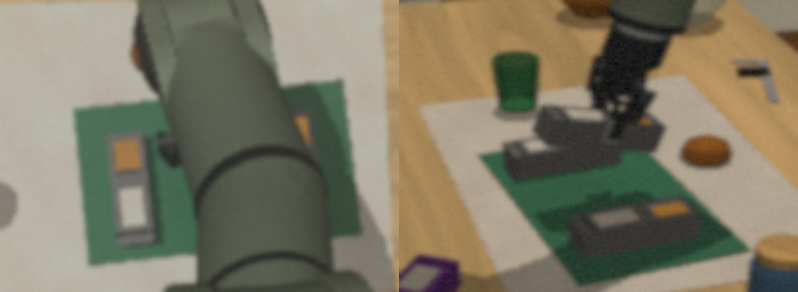

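In the side view the window at (645,122), half hidden by the fingers, shows amber again. The moment also matches the sound case, so the glass ran back. Next: level, carry out past the far edge, and tip window-end up.

```bash
python3 -m inch '[[0,0,-0.01,0,-0.09,0,0.6],[0,0,-0.01,0,-0.11,0,0.6],[0,0,-0.01,0,-0.108,0,0.6],[-0.015,-0.002,-0.01,0,0,0,0.6],[-0.025,-0.004,-0.01,0,0,0,0.6]]'
python3 -m inch '[[-0.028,-0.005,-0.008,0,0,0,0.6],[-0.03,-0.005,0,0,0,0,0.6],[-0.03,-0.005,0,0,0,0,0.6],[-0.028,-0.005,0,0,0,0,0.6],[-0.025,-0.004,0,0,0,0,0.6]]'
python3 -m inch '[[-0.018,-0.004,0,0,0,0,0.6],[-0.01,0,0,0,0,0,0.6],[0,0,0,0,0,0,0.6]]'
python3 -c "
from h import *
to([.71,-.06,.185],pitch=.44)"
```

```text
clock: 16.25
position: [0.5439, -0.0524, 0.1786]
tool_rot: [-3.141, -0.0, -3.024]
force: [1.0, -0.4, -3.2]
grip_width: 0.0495
finger_force: 33.1
clock: 16.75
position: [0.6888, -0.0593, 0.1853]
tool_rot: [3.141, -0.0, -3.023]
force: [-0.1, 0.5, -3.5]
grip_width: 0.0492
finger_force: 33.1
clock: 17.05
position: [0.7165, -0.0594, 0.1848]
tool_rot: [3.141, -0.0, -3.023]
force: [-0.2, 0.3, -3.6]
grip_width: 0.0495
finger_force: 33.1
t 17.05 pos [ 0.7165 -0.0594  0.1848] shift [ 0.0066  0.0002 -0.0002] turn [ 0.001 -0.44  -0.001] w 0.0495 ff 33.1 F [-0.2  0.3 -3.6] M [ 0.01  0.08 -0.02]
q [ 0.21  0.74 -0.37  1.35  0.28  1.11  1.49]
```

```bash
python3 -m inch '[[0,0,0,0,-0.07,0,0.6],[0,0,0,0,-0.1,0,0.6],[0,0,0,0,-0.1,0,0.6],[0,0,0,0,-0.1,0,0.6],[0,0,0,0,-0.07,0,0.6]]'
python3 -m inch '[[0,0,0,0,0,0,0.6],[0,0,0,0,0,0,0.6],[0,0,0,0,0,0,0.6],[0,0,0,0,0,0,0.6],[0,0,0,0,0,0,0.6]]'
python3 -m inch '[[0,0,0,0,0,0,0.6],[0,0,0,0,0,0,0.6],[0,0,0,0,0,0,0.6],[0,0,0,0,0,0,0.6],[0,0,0,0,0,0,0.6]]'
python3 -m inch '[[0,0,0,0,0,0,0.6],[0,0,0,0,0,0,0.6],[0,0,0,0,0,0,0.6],[0,0,0,0,0,0,0.6],[0,0,0,0,0,0,0.6]]'
python3 -c "
from h import *
to([.71,-.06,.185],pitch=.44)
a=grab_frame('top');c=grab_frame('side')
k=[cv2.resize(a[100:250,140:340],(399,292)),cv2.resize(c[90:270,170:360],(399,292))]
cv2.imwrite('pics/t4.png',np.hstack(k)[:,:,::-1])
"
```

```text
clock: 17.55
position: [0.7145, -0.0601, 0.1859]
tool_rot: [3.141, 0.443, -3.024]
force: [0.7, 0.5, -3.8]
grip_width: 0.0499
finger_force: 33.1
clock: 18.05
position: [0.7163, -0.0595, 0.1856]
tool_rot: [3.141, 0.44, -3.023]
force: [-0.3, 0.4, -3.1]
grip_width: 0.0495
finger_force: 33.1
clock: 18.55
position: [0.716, -0.0598, 0.1856]
tool_rot: [3.141, 0.44, -3.023]
force: [0.1, -0.1, -3.5]
grip_width: 0.0495
finger_force: 33.1
clock: 19.05
position: [0.716, -0.0597, 0.1856]
tool_rot: [3.141, 0.44, -3.023]
force: [-0.3, 0.6, -3.3]
grip_width: 0.0501
finger_force: 33.1
t 19.05 pos [ 0.716  -0.0597  0.1856] shift [ 0.0057  0.0004 -0.002 ] turn [-0.     0.    -0.001] w 0.0501 ff 33.1 F [-0.3  0.6 -3.3] M [-0.09  0.64  0.03]
q [ 0.29  0.57 -0.37  1.77  0.35  0.41  1.41]
```

View pics/t4.png

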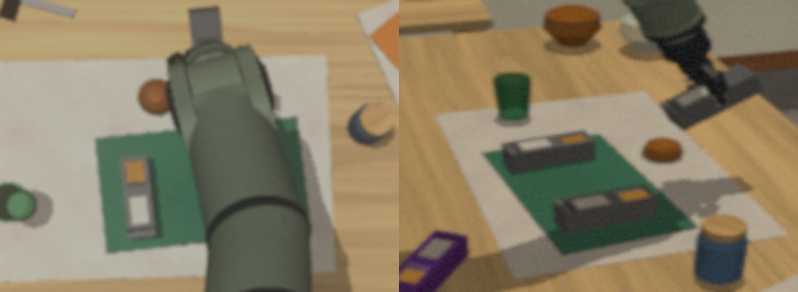

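Both views show the middle case held past the far edge, window end up, with the window empty at side-panel (742,82). The other two cases stand flat on the mat and the bystanders are where they were. Handing in.

```bash
python3 -c "
from workcell import bot
print(bot.job_done())"
```

```text
the job is handed in; nothing more can be done
None
```

The loose case is the middle one: I handed the job in holding it still about 17 cm up, past the mat's far edge, tipped 25° window end up with the glass slid away; the left case tested sound and the right one was left untouched, both flat on the mat.

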